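# Clear the washed stack to its lab stations

### The job

Take the washed stack on the drying mat apart: stand the black tapered sleeve in the mouth of the filter flask, set the white dish in the middle of the balance pan, and lay the aluminium block flat in the middle of the hotplate. Put the red-brown stopper, standing by itself on the counter, small end down into the black sleeve in the flask. Sleeve and stopper should rest loosely and upright by their own weight: do not press them in. Leave the beaker, the jar and the tip box where they are.

Things in the scene. Friction and masses are not known exactly. Their poses are not given: they have to be found in the camera images.
- block: solid aluminium heating block, bottom of the stack, 96 (own x) x 60 (own y) x 34 mm high, 0.4 kg, three small black dots (holes) near each end of its flat top. Origin: centre of its underside; z up. It lies on the 6 mm thick grey drying mat (140 x 120 mm).
- dish: low round open white porcelain dish with straight sides, outer diameter 54 mm, height 16 mm, wall 4 mm, inner floor 4 mm above its underside; stands on top of the block, near its middle. Origin: centre of its underside; z is its axis, up.
- sleeve: black rubber tapered sleeve, open through, standing in the dish small end down. Height 38 mm; outer diameter grows from 27 mm at the foot to 43 mm at 24 mm height, then a straight 43 mm grip band to the top; wall 4 mm, so the bore widens upward from 19 to 35 mm. Origin: centre of its foot; z is its axis, up. Let go a few mm above its seat in the flask, it centres itself.
- stopper: solid red-brown rubber stopper, 50 mm high, standing alone on the bare counter small end down: foot diameter 24 mm, widening to 32 mm at 12 mm height, straight above that, black dot on top. Origin: centre of its foot; z is its axis, up. Resting loosely in the sleeve, its foot is about 8 mm above the sleeve's foot and its top about 20 mm above the sleeve's rim.
- flask: fixed conical glass filter flask with a side spout, foot diameter 90 mm, mouth 120 mm above the counter. The funnel-shaped frosted neck is 48 mm wide outside at the top, its conical bore narrows from 38 mm at the mouth to 24 mm at 22 mm depth and is closed below. Origin: on its axis at counter height. Resting loosely in it, the sleeve's foot is about 103 mm (give or take 1) above the counter.
- balance: fixed small grey laboratory balance, about 138 x 126 mm, with a round steel pan of 92 mm diameter whose flat top is 50 mm above the counter; green display strip on the side of own -x. Origin: at counter height straight below the pan's centre.
- hotplate: fixed small white hotplate, about 136 x 128 mm, cold, with a flat dark square plate of 116 x 116 mm whose top is 60 mm above the counter; two knobs on the side of own -x. Origin: at counter height straight below the plate's centre.
- beaker: bystander: empty glass beaker, 70 mm diameter, 90 mm high, loose. Origin: centre of its underside.
- jar: bystander: amber glass jar with white cap, 70 mm diameter, 110 mm high, loose. Origin: centre of its underside.
- tipbox: bystander: blue box of pipette tips, 80 x 120 x 53 mm, loose. Origin: centre of its underside.
Mind the look-alikes: they are no part of the job. Several things have the shape of the dish; the one meant has the colours described above. What is shaped like the hotplate but blue is not meant.

How it is judged:
At the end, for the whole second after the job is handed in: Block flat on the hotplate within 15 mm of its middle; dish flat on the balance pan within 15 mm of its middle; sleeve standing in the flask's mouth (axis within 6 mm, tilt under 0.15 rad) and stopper standing small end down in the sleeve (within 6 mm, tilt under 0.2 rad), all released and at rest (horizontal distance between block and hotplate below 0.015 m and z of block in the frame of hotplate between 0.056 and 0.064 m and angle between each of block, dish's own z axis and vertical below 0.06 rad and horizontal distance between dish and balance below 0.015 m and z of dish in the frame of balance between 0.046 and 0.054 m and horizontal distance between sleeve and flask below 0.006 m and z of sleeve in the frame of flask between 0.098 and 0.114 m and angle between sleeve's own z axis and vertical below 0.15 rad and horizontal distance between stopper and sleeve below 0.006 m and z of stopper in the frame of sleeve between 0.001 and 0.018 m and angle between stopper's own z axis and vertical below 0.2 rad and linear speed of each of block, dish, sleeve, stopper below 0.02 m/s); the robot touches nothing.
It fails at once if the sleeve is pressed into the flask hard (wedging contact force, all round, over 60 N) (contact force between sleeve and flask above 60 N).
It fails at once if the stopper is pressed into the sleeve hard (wedging contact force, all round, over 60 N) (contact force between stopper and sleeve above 60 N).
It fails at once if the beaker is moved more than 30 mm (distance of beaker from where it was at the start of the episode above 0.03 m).
It fails at once if the jar is moved more than 30 mm (distance of jar from where it was at the start of the episode above 0.03 m).
It fails at once if the tip box is moved more than 30 mm (distance of tipbox from where it was at the start of the episode above 0.03 m).
It also fails if it takes over 120 s, if anything falls off the work surface, if the arm or the gripper's body presses on something with over 40 N, if the wrist force passes 120 N, or if a joint passes its speed limit or range.

### The arm

A 7-joint arm with a two-finger parallel gripper is mounted at the origin on the work surface. World frame = base frame: x ahead of the robot, y to its left, z up, the work surface at z = 0. Lengths are in m, angles in rad, forces in N, time in s.
With the tool pointing down it reaches from about 0.35 to 0.9 m from the base axis. Payload 8.1 kg.
Tool frame: the origin (TCP) lies on the centre line of the jaws, within the pads' length; the fingertips stand 19 mm ahead of it and the grasp point (between the pads) is the TCP (arm.tip_reach is the distance from the TCP to the fingertips, in m); z points along the fingers, y is the line along which they close (so a half turn about z gives the same grasp; the last joint's range is limited). The gripper opens to 92 mm and grips with 3 to 60 N. Pads are 19 mm wide; open, the fingers measure 130 mm over their backs; the gripper's body (75 mm by 190 mm) begins 47 mm behind the grasp point.
Start: joints at [1.058, 0.434, 0.025, 1.573, -0.012, 1.134, -0.075], TCP at [0.249, -0.573, 0.246] pointing down, gripper open.
Joint ranges: [-2.62, 2.62], [-0.44, 2.09], [-1.27, 1.32], [0.08, 2.57], [-1.32, 4.46], [0.12, 2], [-2.74, 2.74]. Speed limits (rad/s): [2.22, 2.22, 3.01, 3.01, 3.14, 3.14, 3.14].

### API

Orientations are given as a rotation vector (axis times angle).
In Python, from cell import arm gives the robot as it stands.
- The arm moves only by the tool arm_command, never from a script. Its argument "targets" is a list that holds one entry, the list of rows, each a list of 6 numbers: the shift along the tool's x, y, z in m, then the turn, a rotation vector about the tool's x, y, z in rad. A call has 1 to 10 rows; each row shifts and turns the commanded pose from where the row before left it, along the tool's axes as they then stand; what a row does not reach is not made up. A row lasts 1/8 s, in which the tool goes at most 62.5 mm and 10.7 degrees, less where a joint would pass 70% of its speed; a pose out of reach is approached as far as the arm can. A call with a gripper value outside its range is refused whole. "jaw" is the finger opening in m, from 0 to 0.0918, set as the call begins (left out, the last holds). The fingers move at their own pace and stop on an object; "newtons" is the grip in N (left out, the last holds). Time passes only in rows, so rows that do not move let the fingers close. It gives the time, the measured TCP pose, the force, the opening and the grip force at its end, in the units of the state.
- arm.observe(): the state, without advancing time (a new reading comes with each control period).
- arm.get_image(name): name is "side" or "top" or "wrist"; returns a dict with "pixels" (420x560x3 uint8, red, green, blue), "z_map" (420x560 float32, m along the optical axis (not along the pixel's ray), 0 where there is no reading), "fx", "fy", "cx", "cy" (pixels), "xyz" and "rotation" of the camera in the world; the wrist camera has in their place "T_tool_cam" (4x4, takes a point from camera to tool coordinates, whose origin is the TCP and whose axes are the flange's). Camera axes: x right, y down, z forward; pixel columns grow to the right and rows downward; lengths in m; the calibration is good to about 2 mm. The wrist camera is an equidistant fisheye: a pixel r from the principal point sees the ray r / f radians off the axis. A picture is of the moment at which its call begins: read the wrist's pose just before it.
- arm.sign_off(): hands the job in; it is judged then, once.
The state is a dict: "clock": time; "joints": joint angles; "dq": joint speeds; "joint_efforts": joint torques, N m; "position": TCP position; "ee_rot": TCP orientation; "force": force on the tool from outside, world axes, zero at the start; "ft_torque": the same for the moment, N m; "width": opening from 0.0 (shut) to 1.0 (fully open); "gripper_force": force on a finger pad.
Only numpy, scipy, OpenCV 4.12 (cv2) and the standard library are available. Lean on these libraries where they do the work, as an engineer would, in place of code of your own. Each camera call takes 0.05 s, during which the arm holds its last target. There are 200 camera calls.

## Working session

There is one attempt and no reset: what is moved stays moved. The work goes in short steps, Python scripts to look and compute and a tool call to move; the robot and the scene stay as the last step left them, time stands still between calls to the robot, and variables do not carry over. Pictures are saved under pics/ and viewed, at most 14 in all, crops included, and the job is handed in when it is done.

Besides the shell and the picture viewer there is one more tool, called after "Call:" as name([rows], argument=value, ...), one row to a line, values as JSON. arm_command: Moves the arm, as the interface text tells. Its arguments: {"type":"object","properties":{"targets":{"type":"array","items":{"type":"array","items":{"type":"array","items":{"type":"number"}}}},"jaw":{"type":"number"},"newtons":{"type":"number"}},"required":["targets"]}

```bash
mkdir -p pics; ls; python3 - <<'E'
from cell import arm
import cv2,numpy as np
print(arm.observe())
for n in("top","side"):
    d=arm.get_image(n); cv2.imwrite(f"pics/{n}0.png",d["pixels"][:,:,::-1]); np.savez(f"{n}0.npz",**d)
    print({k:v for k,v in d.items() if k not in("pixels","z_map")}, (d["z_map"]>0).mean())
E
```

```text
pics
{'clock': 0.0, 'joints': array([ 1.05842199,  0.43520984,  0.02496476,  1.57408969, -0.01160163,
        1.13401424, -0.07511477]), 'dq': array([8.11903661e-04, 1.61732727e-04, 4.66301316e-04, 1.64892347e-03,
       1.77793561e-06, 4.91866659e-04, 2.65711565e-04]), 'joint_efforts': array([-3.44534385e-05, -6.67844796e+01,  9.84750912e-01, -3.14457464e+01,
       -6.04730565e-02,  4.31915629e-02,  1.73208823e-04]), 'position': array([ 0.24876289, -0.57283194,  0.2449559 ]), 'ee_rot': array([-3.07443001e+00, -6.38751466e-01,  7.13317833e-04]), 'force': array([0.48809727, 0.3623693 , 0.22870842]), 'ft_torque': array([ 0.02821633, -0.03191649,  0.04064039]), 'gripper_force': 0.0, 'width': 1.0000616406121825}
{'fx': 508.2289059133586, 'fy': 508.2289059133586, 'cx': 284.7184061555753, 'cy': 209.77173678812073, 'xyz': array([ 0.39119384, -0.00137821,  1.04120996]), 'rotation': array([-2.14129354,  2.11038612, -0.22690863])} 0.9958673469387755
{'fx': 487.8626073183385, 'fy': 487.8626073183385, 'cx': 277.6821440601306, 'cy': 207.83115517851525, 'xyz': array([0.108367  , 0.53207714, 0.87311556]), 'rotation': array([-0.91617768,  2.58101935, -0.93281019])} 0.9958715986394557
```

View pics/top0.png

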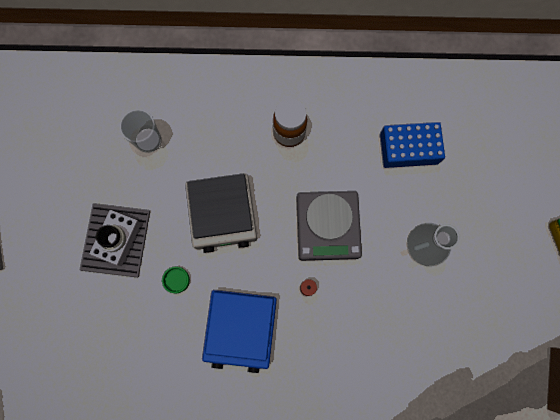

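View pics/side0.png

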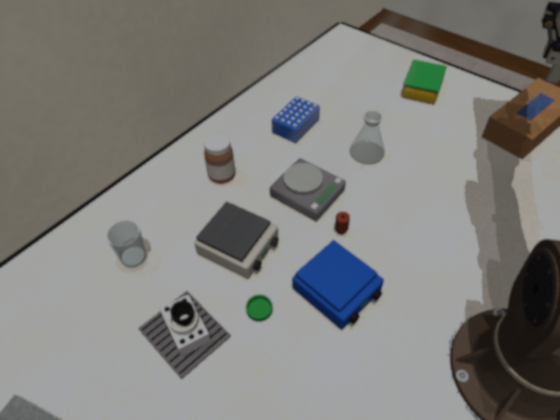

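```bash
cat > h.py <<'E'
import cv2,numpy as np
from scipy.spatial.transform import Rotation as R
def ray(d,uv,z):
    "pixels (n,2) of a pinhole camera -> world points on plane height z"
    uv=np.atleast_2d(np.asarray(uv,float))
    v=np.c_[(uv[:,0]-d["cx"])/d["fx"],(uv[:,1]-d["cy"])/d["fy"],np.ones(len(uv))]@R.from_rotvec(d["rotation"]).as_matrix().T
    return d["xyz"]+v*((z-d["xyz"][2])/v[:,2])[:,None]
def cloud(d):
    h,w=d["z_map"].shape; u,v=np.meshgrid(np.arange(w),np.arange(h)); Z=d["z_map"]
    P=np.stack([(u-d["cx"])/d["fx"]*Z,(v-d["cy"])/d["fy"]*Z,Z],-1)
    return P@R.from_rotvec(d["rotation"]).as_matrix().T+d["xyz"]
def wray(d,s,uv,z):
    "same for the wrist fisheye, s=state"
    uv=np.atleast_2d(np.asarray(uv,float)); x=(uv-[d["cx"],d["cy"]])/[d["fx"],d["fy"]]
    t=np.linalg.norm(x,axis=1)+1e-9
    v=np.c_[x*(np.sin(t)/t)[:,None],np.cos(t)]
    T=np.eye(4);T[:3,:3]=R.from_rotvec(s["ee_rot"]).as_matrix();T[:3,3]=s["position"];T=T@d["T_tool_cam"]
    v=v@T[:3,:3].T
    return T[:3,3]+v*((z-T[2,3])/v[:,2])[:,None]
E
python3 - <<'E'
from h import *
for n in("top","side"):
    d=dict(np.load(n+"0.npz"))
    P=cloud(d)
    px={"top":dict(stack=(111,237),hot=(222,205),bal=(329,215),stop=(309,287),mouth=(446,237),table=(350,330),jar=(290,122),gd=(176,280),blue=(240,330),tip=(412,143)),"side":dict(stack=(183,313),hot=(239,230),bal=(303,178),stop=(342,220),mouth=(373,118),table=(250,370))}[n]
    for k,(u,v) in px.items(): print(n,k,P[v,u].round(3))
d=dict(np.load("top0.npz")); im=d["pixels"][:,:,::-1]
hsv=cv2.cvtColor(im,cv2.COLOR_BGR2HSV)
def comp(m,seed,z,name):
    n,l,s,c=cv2.connectedComponentsWithStats(m.astype(np.uint8),connectivity=4)
    i=l[seed[1],seed[0]]; cn=max(cv2.findContours((l==i).astype(np.uint8),0,2)[0],key=cv2.contourArea)
    w=ray(d,cn[:,0],z)[:,:2]; r=cv2.minAreaRect((w*1000).astype(np.float32))
    print(name,i,s[i],"rect mm",np.round(r[0],1),np.round(r[1],1),round(r[2],1))
H=cloud(d)[...,2]
for u,v in [(222,205),(329,215),(309,283),(111,237),(115,255),(446,237)]: print((u,v),hsv[v,u],H[v,u])
comp((hsv[...,2]<75)&(H>.05),(222,205),.06,"hotplate")
comp((H>.045)&(hsv[...,2]>95)&(hsv[...,1]<60),(329,215),.05,"pan")
comp((hsv[...,1]>120)&((hsv[...,0]<12)|(hsv[...,0]>170))&(H>.04),(309,283),.05,"stopper")
b=lambda n,x,y,w,h,k:cv2.resize(im[y:y+h,x:x+w],None,fx=k,fy=k,interpolation=cv2.INTER_CUBIC)
cv2.imwrite("pics/c1.png",np.hstack([b(0,75,195,80,85,5),b(0,400,205,76,85,5)]))
E
```

```text
top stack [0.529 0.325 0.043]
top hot [0.594 0.107 0.058]
top bal [ 0.58  -0.105  0.047]
top stop [ 0.437 -0.066  0.05 ]
top mouth [ 0.53  -0.319  0.104]
top table [ 0.355 -0.151 -0.001]
top jar [ 0.749 -0.024  0.11 ]
top gd [0.449 0.2   0.005]
top blue [0.355 0.064 0.06 ]
top tip [ 0.731 -0.275  0.053]
side stack [0.536 0.316 0.05 ]
side hot [0.58  0.111 0.061]
side bal [ 0.571 -0.099  0.052]
side stop [ 0.431 -0.054  0.05 ]
side mouth [ 0.532 -0.325  0.103]
side table [ 0.382  0.305 -0.001]
(222, 205) [120   5  51] 0.0577687477273211
(329, 215) [ 40   6 121] 0.04687636565803288
(309, 283) [  4 158 105] 0.049660386576429016
(111, 237) [124  14 141] 0.042587839985039344
(115, 255) [124  14 143] 0.039270697524250275
(446, 237) [138  12 108] 0.1038654044399181
hotplate 77 [ 187  174   65   64 3367] rect mm [592.9 112.9] [115.5 115.4] 9.2
pan 339 [ 307  194   46   45 1596] rect mm [ 577.3 -105.9] [88.9 89.6] 0.9
stopper 59 [301 280  16  16 191] rect mm [435.8 -64.7] [28.7 29. ] 0.4
```

View pics/c1.png

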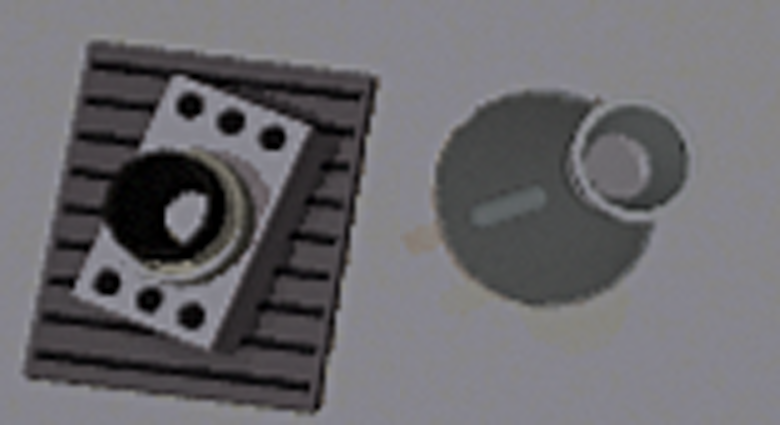

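```bash
cat >> h.py <<'E'
def go(s,xyz,yaw=None):
    "print shift in present tool axes to xyz, and the turn to point down with tool y at world angle yaw (mod pi)"
    M=R.from_rotvec(s["ee_rot"]).as_matrix(); y=M[:2,1]; a=np.arctan2(y[1],y[0])
    dw=np.array(xyz)-s["position"]
    if yaw is None: yaw=a
    yaw=a+(yaw-a+np.pi/2)%np.pi-np.pi/2
    Y=np.array([np.cos(yaw),np.sin(yaw),0]);Z=np.array([0,0,-1.]);G=np.c_[np.cross(Y,Z),Y,Z]
    print("t",round(s["clock"],2),"pos",s["position"].round(4),"yaw",round(a,3),"j7",round(s["joints"][6],2),"tool shift",(M.T@dw).round(4),"turn",R.from_matrix(M.T@G).as_rotvec().round(3),
     "shift after turn",(G.T@dw).round(4),"F",s["force"].round(1),"w",round(s["width"]*91.8,1),"gf",round(s["gripper_force"],1))
E
python3 - <<'E'
from h import *
from cell import arm
d=dict(np.load("top0.npz"))
f=lambda u,v:(u/5+75,v/5+195)
print("sleeve",ray(d,f(163,209),.082), "mouth",ray(d,(446.6,237.4),.12))
q=[f(*p) for p in[(190,105),(232,121),(272,138),(108,283),(149,299),(191,315)]]
w=ray(d,q,.04);print(w.round(4),"block",w.mean(0))
x=w[:3].mean(0)-w[3:].mean(0);print("yaw x",np.arctan2(x[1],x[0]))
print("beaker",ray(d,(148,140),0),"dish",ray(d,f(190,218),.056))
go(arm.observe(),w.mean(0)+[0,0,.2],np.arctan2(x[0],-x[1]))
E
```

```text
sleeve [[0.52413068 0.31818506 0.082     ]] mouth [[ 0.52727096 -0.31414009  0.12      ]]
[[0.5719 0.3248 0.04  ]
 [0.5657 0.3077 0.04  ]
 [0.5591 0.2914 0.04  ]
 [0.5003 0.3513 0.04  ]
 [0.4943 0.3348 0.04  ]
 [0.4883 0.3179 0.04  ]] block [0.52990916 0.32132499 0.04      ]
yaw x -0.3582772537536222
beaker [[0.74522933 0.27645329 0.        ]] dish [[0.52437042 0.31613987 0.056     ]]
t 0.1 pos [ 0.2488 -0.5729  0.245 ] yaw -1.161 j7 -0.08 tool shift [ 0.6141 -0.7082  0.0059] turn [-0.001  0.001  0.768] shift after turn [-0.0503 -0.936   0.005 ] F [ 0.   0.  -0.5] w 91.4 gf 0.0
```

Call:
arm_command([
  [[0,0,0,0,0,-0.18],[0,0,0,0,0,-0.18],[0,0,0,0,0,-0.18],[0,0,0,0,0,-0.18],[0,0,0,0,0,-0.18],[0,0,0,0,0,-0.18],[0,0,0,0,0,-0.18],[0,0,0,0,0,-0.18],[0,0,0,0,0,-0.18],[0,0,0,0,0,-0.18]],
])

```text
clock: 1.35
position: [0.2488, -0.573, 0.2453]
ee_rot: [-1.403, -2.81, -0.001]
force: [-0.1, 0.3, 0.6]
width: 0.998
gripper_force: 0.0
```

Call:
arm_command([
  [[0,0,0,0,0,-0.18],[0,0,0,0,0,-0.18],[0,0,0,0,0,-0.18],[0,0,0,0,0,-0.03],[0,0,0,0,0,0]],
])

```text
clock: 1.98
position: [0.2489, -0.5732, 0.2455]
ee_rot: [-0.57, -3.089, -0.001]
force: [-1.0, -0.4, 0.4]
width: 0.998
gripper_force: 0.0
```

```bash
python3 - <<'E'
from h import *
from cell import arm
go(arm.observe(),[.5,.3,.245],1.21)
E
```

```text
t 1.98 pos [ 0.2489 -0.5732  0.2455] yaw 1.206 j7 2.07 tool shift [7.720e-02 9.053e-01 9.000e-04] turn [ 0.    -0.    -0.004] shift after turn [7.330e-02 9.056e-01 5.000e-04] F [-1.  -0.4  0.4] w 91.6 gf 0.0
```

Call:
arm_command([
  [[0.005,0.06,0,0,0,0],[0.005,0.06,0,0,0,0],[0.005,0.06,0,0,0,0],[0.005,0.06,0,0,0,0],[0.005,0.06,0,0,0,0],[0.005,0.06,0,0,0,0],[0.005,0.06,0,0,0,0],[0.005,0.06,0,0,0,0],[0.005,0.06,0,0,0,0],[0.005,0.06,0,0,0,0]],
])

```text
clock: 3.22
position: [0.415, 0.0073, 0.2461]
ee_rot: [0.571, 3.088, -0.001]
force: [1.3, -0.4, -0.7]
width: 1.0
gripper_force: 0.0
```

Call:
arm_command([
  [[0.005,0.06,0,0,0,0],[0.005,0.06,0,0,0,0],[0.005,0.06,0,0,0,0],[0.005,0.06,0,0,0,0],[0.005,0.06,0,0,0,0],[0,0,0,0,0,0],[0,0,0,0,0,0]],
])

```text
clock: 4.1
position: [0.4972, 0.2949, 0.2453]
ee_rot: [-0.567, -3.089, 0.002]
force: [-0.3, -0.6, -0.1]
width: 0.999
gripper_force: 0.0
```

```bash
cat > look.py <<'E'
import sys
from h import *
from cell import arm
def look(name):
    s=arm.observe(); d=arm.get_image("wrist"); cv2.imwrite(f"pics/{name}.png",d["pixels"][:,:,::-1]); np.savez(name+".npz",**d,**{k:s[k] for k in("position","ee_rot")})
    return s,d
if __name__=="__main__":
    s,d=look(sys.argv[1]); go(s,[.524,.318,.14],1.21); print(d["fx"],d["cx"],d["cy"],d["T_tool_cam"].round(3))
E
python3 look.py w1
```

```text
t 4.1 pos [0.4972 0.2949 0.2453] yaw 1.208 j7 0.21 tool shift [-0.0169  0.0312  0.1053] turn [-0.001 -0.    -0.002] shift after turn [-0.017   0.0311  0.1053] F [-0.3 -0.6 -0.1] w 91.7 gf 0.0
325.19226210127806 280.0239407350026 204.03804628965756 [[-0.001 -0.969 -0.245  0.066]
 [ 1.    -0.    -0.001 -0.   ]
 [ 0.001 -0.245  0.969 -0.139]
 [ 0.     0.     0.     1.   ]]
```

View pics/w1.png

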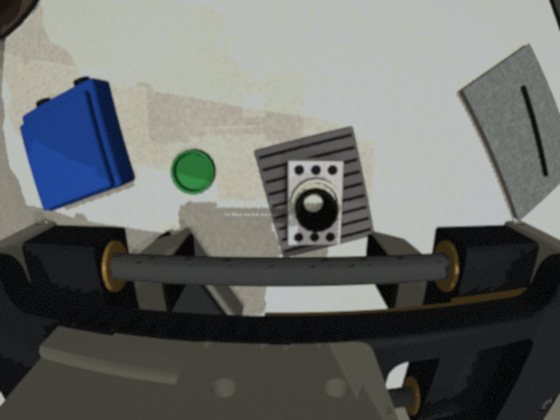

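Wrist view: sleeve's black ring around (315,205), block's dots at (298..333,170) and (295..331,237), green look-alike dish at (193,171).

```bash
python3 - <<'E'
from h import *
from cell import arm
d=dict(np.load("w1.npz")); im=d["pixels"][:,:,::-1]; g=cv2.cvtColor(im,cv2.COLOR_BGR2GRAY)
m=np.zeros_like(g); m[160:245,288:346]=(g[160:245,288:346]<60)
n,l,st,c=cv2.connectedComponentsWithStats(m)
dots=[]
for i in range(1,n):
    if st[i,4]>25: print(st[i],c[i].round(1),wray(d,d,c[i],.04).round(4)[0])
    if 25<st[i,4]<130: dots.append(wray(d,d,c[i],.04)[0])
i=1+np.argmax(st[1:,4]); cn=max(cv2.findContours((l==i).astype(np.uint8),0,2)[0],key=cv2.contourArea)
w=wray(d,d,cn[:,0],.082)
print("sleeve rim circle",cv2.minEnclosingCircle((w[:,:2]*1000).astype(np.float32)),w[:,:2].mean(0))
print("block",np.mean(dots,0))
E
```

```text
[296 166   7   8  45] [298.9 169.6] [0.4883 0.3192 0.04  ]
[312 166   8   8  48] [315.5 169.6] [0.4946 0.3359 0.04  ]
[329 166   7   8  44] [332.  169.5] [0.5007 0.3528 0.04  ]
[ 295  189   43   52 1194] [316.5 212.6] [0.5402 0.321  0.04  ]
[326 233   8   8  48] [329.7 236.6] [0.5724 0.3259 0.04  ]
[295 234   7   7  39] [298.2 236.8] [0.5596 0.2924 0.04  ]
sleeve rim circle ((528.9400634765625, 318.0024108886719), 26.010997772216797) [0.52882331 0.31997097]
block [0.52314355 0.32523615 0.04      ]
```

```bash
python3 - <<'E'
from h import *
from cell import arm
d=dict(np.load("w1.npz")); im=d["pixels"][:,:,::-1]; g=cv2.cvtColor(im,cv2.COLOR_BGR2GRAY)
m=np.zeros_like(g); m[180:228,290:344]=(g[180:228,290:344]<60)
cn=max(cv2.findContours(m,0,2)[0],key=cv2.contourArea)
w=wray(d,d,cn[:,0],.082)
print("sleeve rim circle",cv2.minEnclosingCircle((w[:,:2]*1000).astype(np.float32)),cv2.fitEllipse((w[:,:2]*1000).astype(np.float32)))
print(cv2.boundingRect(cn))
cv2.imwrite("pics/c2.png",cv2.resize(im[155:250,270:365],None,fx=6,fy=6,interpolation=cv2.INTER_CUBIC))
go(arm.observe(),[.524,.318,.14],1.21)
E
```

```text
sleeve rim circle ((524.6669921875, 321.42108154296875), 21.803245544433594) ((524.7923583984375, 321.1214904785156), (39.94913864135742, 42.83224105834961), 106.62530517578125)
(295, 189, 43, 39)
t 4.15 pos [0.4975 0.294  0.2454] yaw 1.207 j7 0.21 tool shift [-0.0162  0.032   0.1054] turn [-0.001  0.    -0.003] shift after turn [-0.0163  0.0318  0.1054] F [-0.5 -0.3  0.1] w 91.7 gf 0.0
```

View pics/c2.png

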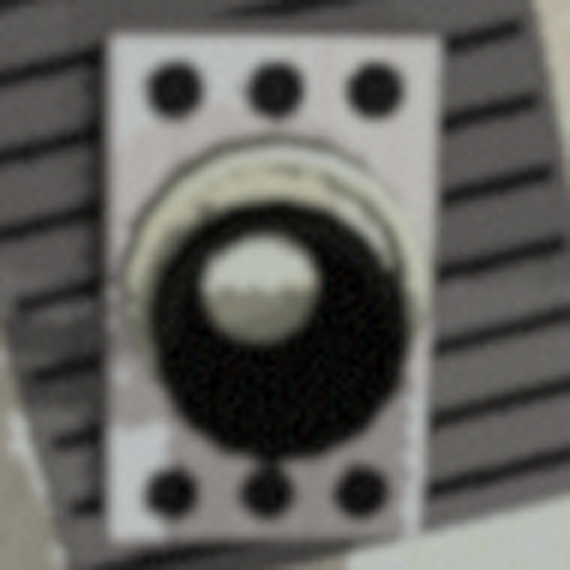

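Call:
arm_command([
  [[-0.016,0.034,0.04,0,0,0],[0,0,0.04,0,0,0],[0,0,0.04,0,0,0],[0,0,0.03,0,0,0],[0,0,0.0155,0,0,0],[0,0,0,0,0,0],[0,0,0,0,0,0]],
])

```text
clock: 5.03
position: [0.5252, 0.3214, 0.0816]
ee_rot: [0.566, 3.089, 0.002]
force: [0.7, 0.5, 0.7]
width: 1.0
gripper_force: 0.0
```

Call:
arm_command([
  [[0,0,0,0,0,0],[0,0,0,0,0,0],[0,0,0,0,0,0],[0,0,0,0,0,0],[0,0,0,0,0,0],[0,0,0,0,0,0],[0,0,0,0,0,0],[0,0,0,0,0,0]],
], jaw=0.03, newtons=12)

```text
clock: 6.02
position: [0.5245, 0.3211, 0.0802]
ee_rot: [0.565, 3.09, -0.0]
force: [-0.6, 0.1, -0.0]
width: 0.468
gripper_force: 12.0
```

Call:
arm_command([
  [[0,0,-0.01,0,0,0],[0,0,-0.03,0,0,0],[0,0,-0.05,0,0,0],[0,0,-0.05,0,0,0],[0,0,-0.05,0,0,0],[0,0,0,0,0,0],[0,0,0,0,0,0]],
])

```text
clock: 6.9
position: [0.5243, 0.3208, 0.2701]
ee_rot: [0.565, 3.09, -0.001]
force: [0.3, -0.5, -0.5]
width: 0.466
gripper_force: 12.0
```

```bash
python3 - <<'E'
from h import *
from cell import arm
go(arm.observe(),[.574,-.332,.27],1.21)
E
```

```text
t 6.9 pos [0.5243 0.3208 0.2701] yaw 1.209 j7 0.22 tool shift [-2.776e-01 -5.929e-01  5.000e-04] turn [-0.     0.    -0.001] shift after turn [-2.769e-01 -5.932e-01  1.000e-04] F [ 0.3 -0.5 -0.5] w 42.8 gf 12.0
```

Call:
arm_command([
  [[-0.015,-0.03,0,0,0,0],[-0.024,-0.051,0,0,0,0],[-0.024,-0.051,0,0,0,0],[-0.024,-0.051,0,0,0,0],[-0.024,-0.051,0,0,0,0],[-0.024,-0.051,0,0,0,0],[-0.024,-0.051,0,0,0,0],[-0.024,-0.051,0,0,0,0],[-0.024,-0.051,0,0,0,0],[-0.024,-0.051,0,0,0,0]],
])

```text
clock: 8.15
position: [0.5664, -0.2199, 0.2687]
ee_rot: [-0.565, -3.088, -0.0]
force: [0.9, -0.2, -0.9]
width: 0.468
gripper_force: 12.0
```

Call:
arm_command([
  [[-0.024,-0.05,0,0,0,0],[-0.023,-0.04,0,0,0,0],[0,-0.014,0,0,0,0],[0,0,0,0,0,0],[0,0,0,0,0,0]],
])

```text
clock: 8.78
position: [0.5747, -0.3297, 0.27]
ee_rot: [-0.561, -3.09, -0.002]
force: [-0.1, 0.8, -1.0]
width: 0.471
gripper_force: 12.0
```

```bash
python3 look.py w2
```

```text
t 8.78 pos [ 0.5747 -0.3297  0.27  ] yaw 1.211 j7 1.32 tool shift [0.2751 0.5884 0.1308] turn [ 0.001 -0.001  0.001] shift after turn [0.2761 0.5881 0.13  ] F [-0.1  0.8 -1. ] w 43.2 gf 12.0
325.19226210127806 280.0239407350026 204.03804628965756 [[-0.001 -0.969 -0.245  0.066]
 [ 1.    -0.    -0.001 -0.   ]
 [ 0.001 -0.245  0.969 -0.139]
 [ 0.     0.     0.     1.   ]]
```

View pics/w2.png

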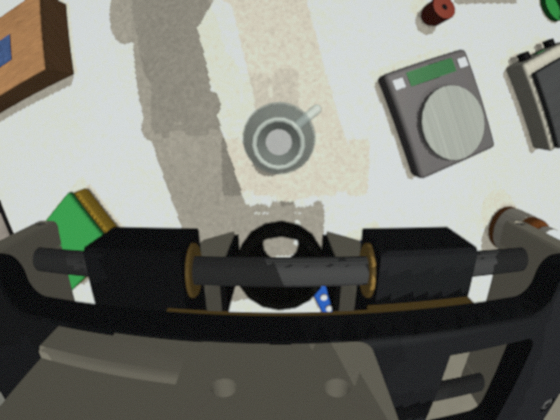

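```bash
python3 - <<'E'
from h import *
d=dict(np.load("w2.npz")); im=d["pixels"][:,:,::-1]
cv2.imwrite("pics/c3.png",np.hstack([cv2.resize(im[95:180,235:325],None,fx=6,fy=6,interpolation=cv2.INTER_CUBIC)]))
E
```

```text
(no output)
```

View pics/c3.png

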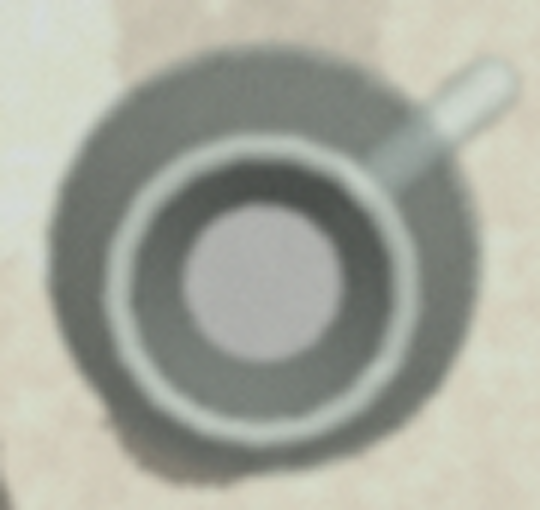

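```bash
python3 - <<'E'
from h import *
from cell import arm
d=dict(np.load("w2.npz")); g=cv2.cvtColor(d["pixels"],cv2.COLOR_RGB2GRAY)
e=wray(d,d,[(278.3,142.8),(252.1,142.8),(304.6,142.8),(278.3,116.6),(278.3,168.8)],.12)
print(e.round(4),"dia",np.linalg.norm(e[1]-e[2]),np.linalg.norm(e[3]-e[4]))
print(g[212:245:1,281])
M=R.from_rotvec(d["ee_rot"]).as_matrix()
for r in(221,222,223,224): print(r,(M.T@(wray(d,d,(281,r),d["position"][2]+.002)[0]-d["position"])).round(4))
go(arm.observe(),e[0]*[1,1,0]+[0,0,.15],1.21)
go(arm.observe(),[.5273,-.3141,.15],1.21)
E
```

```text
[[ 0.5284 -0.3141  0.12  ]
 [ 0.5201 -0.3359  0.12  ]
 [ 0.5365 -0.2922  0.12  ]
 [ 0.5066 -0.3059  0.12  ]
 [ 0.5503 -0.3224  0.12  ]] dia 0.046621597932654954 0.04671112633096451
[158 156 155 154 154 155 152 140 108  57  23  11  11  13  12  16  16  16
  17  14  12  15  11  31  74 119 146 157 158 157 158 155 156]
221 [ 0.0234  0.0002 -0.002 ]
222 [ 0.023   0.0002 -0.002 ]
223 [ 0.0225  0.0002 -0.002 ]
224 [ 0.022   0.0002 -0.002 ]
t 8.82 pos [ 0.5748 -0.3297  0.2703] yaw 1.212 j7 1.32 tool shift [ 0.0489 -0.0018  0.1203] turn [ 0.001 -0.     0.002] shift after turn [ 0.0489 -0.0019  0.1203] F [-0.7  0.8  0.7] w 42.7 gf 12.0
t 8.82 pos [ 0.5748 -0.3297  0.2703] yaw 1.212 j7 1.32 tool shift [ 0.05   -0.0022  0.1203] turn [ 0.001 -0.     0.002] shift after turn [ 0.05   -0.0022  0.1203] F [-0.7  0.8  0.7] w 42.7 gf 12.0
```

Call:
arm_command([
  [[0.027,-0.002,0,0,0,0],[0.02,0,0.03,0,0,0],[0,0,0.04,0,0,0],[0,0,0.03,0,0,0],[0,0,0.017,0,0,0],[0,0,0.005,0,0,0],[0,0,0.004,0,0,0],[0,0,0,0,0,0],[0,0,0,0,0,0]],
])

```text
clock: 9.95
position: [0.5303, -0.3157, 0.1452]
ee_rot: [0.563, 3.09, 0.002]
force: [-2.3, 5.6, 1.3]
width: 0.467
gripper_force: 12.0
```

Call:
arm_command([
  [[0.001,0.0015,0,0,0,0],[0,0,0,0,0,0],[0,0,0,0,0,0]],
])

```text
clock: 10.32
position: [0.5298, -0.3153, 0.1448]
ee_rot: [0.565, 3.09, -0.0]
force: [-1.8, 2.9, 3.5]
width: 0.471
gripper_force: 12.0
```

Call:
arm_command([
  [[0.001,0.001,0,0,0,0],[0,0,0,0,0,0],[0,0,0,0,0,0]],
])

```text
clock: 10.7
position: [0.5289, -0.3145, 0.1442]
ee_rot: [0.566, 3.09, -0.0]
force: [0.4, 0.1, -0.7]
width: 0.47
gripper_force: 12.0
```

Call:
arm_command([
  [[0,0,0,0,0,0],[0,0,0,0,0,0],[0,0,0,0,0,0],[0,0,0,0,0,0],[0,0,0,0,0,0],[0,0,0,0,0,0]],
], jaw=0.085)

```text
clock: 11.45
position: [0.5289, -0.3141, 0.1442]
ee_rot: [-0.565, -3.09, -0.0]
force: [0.8, 0.6, 0.6]
width: 0.922
gripper_force: 0.0
```

Call:
arm_command([
  [[0,0,-0.01,0,0,0],[0,0,-0.03,0,0,0],[0,0,-0.05,0,0,0],[-0.025,0,-0.04,0,0,0],[-0.025,0,0,0,0,0],[0,0,0,0,0,0],[0,0,0,0,0,0]],
], jaw=0.0918)

```text
clock: 12.32
position: [0.5751, -0.3314, 0.2741]
ee_rot: [-0.565, -3.09, -0.0]
force: [-0.0, -0.4, -0.9]
width: 1.001
gripper_force: 0.0
```

```bash
python3 look.py w3; python3 - <<'E'
from h import *
from cell import arm
d=dict(np.load("w3.npz")); im=d["pixels"][:,:,::-1]
cv2.imwrite("pics/c4.png",cv2.resize(im[70:200,210:350],None,fx=4,fy=4,interpolation=cv2.INTER_CUBIC))
M=R.from_rotvec(d["ee_rot"]).as_matrix()
E
```

```text
t 12.32 pos [ 0.5751 -0.3314  0.2741] yaw 1.209 j7 1.32 tool shift [0.2774 0.5893 0.1344] turn [ 0.    -0.001 -0.001] shift after turn [0.2771 0.5895 0.1341] F [-0.  -0.4 -0.9] w 91.9 gf 0.0
325.19226210127806 280.0239407350026 204.03804628965756 [[-0.001 -0.969 -0.245  0.066]
 [ 1.    -0.    -0.001 -0.   ]
 [ 0.001 -0.245  0.969 -0.139]
 [ 0.     0.     0.     1.   ]]
```

View pics/c4.png

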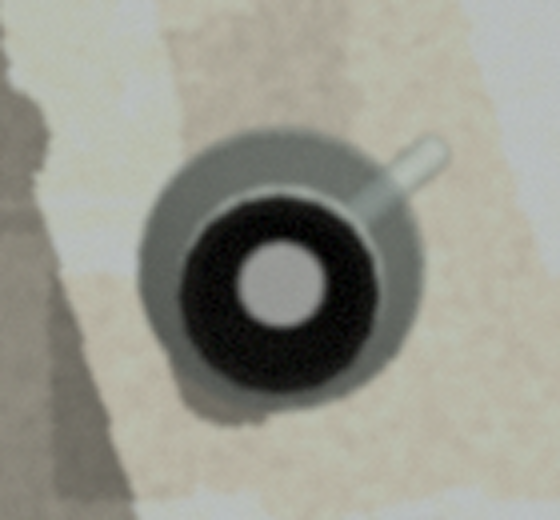

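```bash
python3 - <<'E'
from h import *
from cell import arm
d=dict(np.load("w3.npz"))
a=wray(d,d,[(279.2,143.5),(254.6,143.5),(303.8,143.5)],.141); b=wray(d,d,[(279.9,140.6)],.103)
print(a.round(4),np.linalg.norm(a[1]-a[2]),b.round(4),"sleeve tilt",np.linalg.norm(a[0]-b[0]-[0,0,.038])/.038)
go(arm.observe(),[.4825,-.083,.2],1.21)
E
```

```text
[[ 0.5287 -0.3149  0.141 ]
 [ 0.5213 -0.3341  0.141 ]
 [ 0.5359 -0.2956  0.141 ]] 0.04114080243231 [[ 0.5285 -0.3142  0.103 ]] sleeve tilt 0.0189718453345464
t 12.38 pos [ 0.5749 -0.3314  0.2741] yaw 1.209 j7 1.32 tool shift [0.1743 0.1997 0.0742] turn [-0.    -0.001 -0.001] shift after turn [0.1742 0.1998 0.0741] F [ 0.  -0.2  0.8] w 91.9 gf 0.0
```

Call:
arm_command([
  [[0.035,0.04,0,0,0,0],[0.035,0.04,0,0,0,0],[0.035,0.04,0,0,0,0],[0.035,0.04,0.025,0,0,0],[0.034,0.04,0.05,0,0,0],[0,0,0,0,0,0],[0,0,0,0,0,0]],
])

```text
clock: 13.25
position: [0.4861, -0.0905, 0.2065]
ee_rot: [0.565, 3.09, -0.001]
force: [-0.5, -0.5, 0.9]
width: 0.998
gripper_force: 0.0
```

```bash
python3 look.py w4; python3 - <<'E'
from h import *
from cell import arm
d=dict(np.load("w4.npz")); im=d["pixels"][:,:,::-1]; h=cv2.cvtColor(im,cv2.COLOR_BGR2HSV)
m=((h[...,1]>120)&((h[...,0]<12)|(h[...,0]>170))&(h[...,2]>60)).astype(np.uint8); m[230:]=0
n,l,s,c=cv2.connectedComponentsWithStats(m)
for i in range(1,n):
    if s[i,4]>150: print(s[i],c[i],wray(d,d,c[i],.05))
x,y=c[1+np.argmax(s[1:,4])].astype(int)
cv2.imwrite("pics/c5.png",cv2.resize(im[max(0,y-40):y+40,x-50:x+50],None,fx=6,fy=6,interpolation=cv2.INTER_CUBIC)); print(x-50,max(0,y-40))
E
```

```text
t 13.25 pos [ 0.4861 -0.0905  0.2065] yaw 1.209 j7 0.93 tool shift [0.1093 0.3955 0.0662] turn [-0.001  0.    -0.001] shift after turn [0.1088 0.3956 0.0665] F [-0.5 -0.5  0.9] w 91.6 gf 0.0
325.19226210127806 280.0239407350026 204.03804628965756 [[-0.001 -0.969 -0.245  0.066]
 [ 1.    -0.    -0.001 -0.   ]
 [ 0.001 -0.245  0.969 -0.139]
 [ 0.     0.     0.     1.   ]]
[272 119  33  32 768] [287.96223958 134.22135417] [[ 0.43606813 -0.06439092  0.05      ]]
237 94
```

View pics/c5.png

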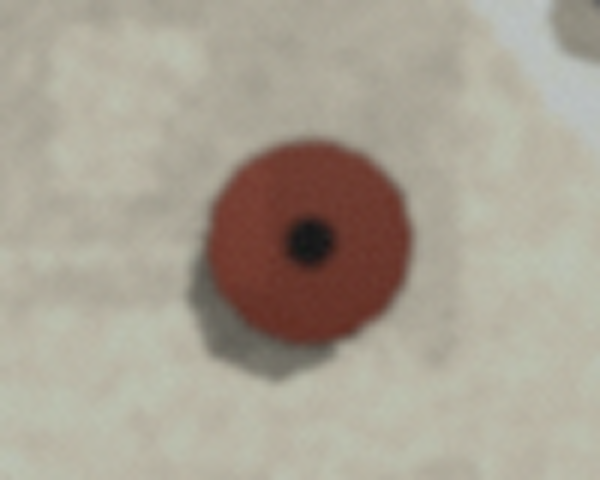

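```bash
python3 - <<'E'
from h import *
from cell import arm
go(arm.observe(),[.4361,-.0645,.05],1.21)
E
```

```text
t 13.3 pos [ 0.4867 -0.091   0.2068] yaw 1.208 j7 0.93 tool shift [0.0569 0.0068 0.1567] turn [-0.     0.001 -0.002] shift after turn [0.0567 0.0069 0.1568] F [-0.1 -0.9  1.1] w 91.9 gf 0.0
```

Call:
arm_command([
  [[0.03,0.007,0,0,0,0],[0.027,0,0.03,0,0,0],[0,0,0.045,0,0,0],[0,0,0.045,0,0,0],[0,0,0.026,0,0,0],[0,0,0.01,0,0,0],[0,0,0,0,0,0],[0,0,0,0,0,0],[0,0,0,0,0,0]],
])

```text
clock: 14.42
position: [0.4361, -0.0635, 0.051]
ee_rot: [0.566, 3.088, -0.0]
force: [-0.4, 0.3, -0.4]
width: 0.999
gripper_force: 0.0
```

```bash
python3 - <<'E'
from h import *
from cell import arm
go(arm.observe(),[.4361,-.0645,.05],1.21)
E
```

```text
t 14.43 pos [ 0.4361 -0.0635  0.051 ] yaw 1.208 j7 0.63 tool shift [-0.0004 -0.001   0.001 ] turn [ 0.     0.002 -0.002] shift after turn [-0.0004 -0.001   0.001 ] F [-0.4  0.3 -0.4] w 91.7 gf 0.0
```

Call:
arm_command([
  [[0,0,0,0,0,0],[0,0,0,0,0,0],[0,0,0,0,0,0],[0,0,0,0,0,0],[0,0,0,0,0,0],[0,0,0,0,0,0],[0,0,0,0,0,0],[0,0,0,0,0,0],[0,0,0,0,0,0]],
], jaw=0.02, newtons=12)

```text
clock: 15.55
position: [0.4353, -0.0632, 0.0501]
ee_rot: [-0.565, -3.09, 0.0]
force: [0.0, -0.4, -0.7]
width: 0.344
gripper_force: 12.0
```

Call:
arm_command([
  [[0,0,-0.01,0,0,0],[0,0,-0.03,0,0,0],[0,0,-0.05,0,0,0],[0,0,-0.05,0,0,0],[0,0,-0.05,0,0,0],[0,0,-0.03,0,0,0],[0,0,0,0,0,0],[0,0,0,0,0,0]],
])

```text
clock: 16.55
position: [0.4347, -0.0633, 0.2697]
ee_rot: [-0.565, -3.09, 0.001]
force: [-0.1, -0.2, -0.1]
width: 0.341
gripper_force: 12.0
```

```bash
python3 look.py w5;  python3 - <<'E'
from h import *
from cell import arm
go(arm.observe(),[.5287,-.3145,.27],1.21)
d=dict(np.load("w5.npz")); im=d["pixels"][:,:,::-1]; h=cv2.cvtColor(im,cv2.COLOR_BGR2HSV)
m=((h[...,1]>120)&((h[...,0]<12)|(h[...,0]>170))&(h[...,2]>40)).astype(np.uint8); m[:200]=0; m[330:]=0; m[:,:230]=0; m[:,330:]=0
n,l,s,c=cv2.connectedComponentsWithStats(m); print(s[1:][s[1:,4]>50],c[1:][s[1:,4]>50])
M=R.from_rotvec(d["ee_rot"]).as_matrix()
i=1+np.argmax(s[1:,4]); r=s[i,1]
for q in [(280,r-.5),(s[i,0],260),(s[i,0]+s[i,2],260)]: print(q,(M.T@(wray(d,d,q,d["position"][2])[0]-d["position"])).round(4))
E
```

```text
t 16.55 pos [ 0.4347 -0.0633  0.2697] yaw 1.209 j7 1.01 tool shift [0.0514 0.3883 0.1295] turn [-0.001 -0.001 -0.001] shift after turn [0.0511 0.3883 0.1297] F [-0.1 -0.2 -0.1] w 31.3 gf 12.0
325.19226210127806 280.0239407350026 204.03804628965756 [[-0.001 -0.969 -0.245  0.066]
 [ 1.    -0.    -0.001 -0.   ]
 [ 0.001 -0.245  0.969 -0.139]
 [ 0.     0.     0.     1.   ]]
t 16.6 pos [ 0.4346 -0.0633  0.2693] yaw 1.209 j7 1.01 tool shift [-0.177  -0.2016 -0.0008] turn [-0.    -0.001 -0.001] shift after turn [-0.1768 -0.2018 -0.0007] F [ 0.4  0.1 -0.6] w 31.2 gf 12.0
[[ 250  217   61   40 1887]
 [ 259  287   43    9  275]] [[279.74933757 239.22893482]
 [279.41090909 290.24363636]]
(280, np.float64(216.5)) [ 0.0249 -0.0003  0.    ]
(np.int32(250), 260) [ 0.0036 -0.0143  0.    ]
(np.int32(311), 260) [ 0.0036  0.0142 -0.    ]
```

Call:
arm_command([
  [[-0.02,-0.023,0,0,0,0],[-0.04,-0.045,0,0,0,0],[-0.04,-0.045,0,0,0,0],[-0.04,-0.045,0,0,0,0],[-0.0255,-0.0305,0,0,0,0],[-0.01,-0.013,0,0,0,0],[0,0,0.04,0,0,0],[0,0,0.02,0,0,0],[0,0,0,0,0,0],[0,0,0,0,0,0]],
])

```text
clock: 17.85
position: [0.5287, -0.3133, 0.2113]
ee_rot: [0.564, 3.089, -0.0]
force: [0.2, -0.6, 0.1]
width: 0.342
gripper_force: 12.0
```

```bash
python3 - <<'E'
from h import *
from cell import arm
go(arm.observe(),[.5273,-.314,.164],1.21)
E
```

```text
t 17.85 pos [ 0.5287 -0.3133  0.2113] yaw 1.21 j7 1.28 tool shift [ 0.0012 -0.0012  0.0473] turn [ 0.     0.001 -0.   ] shift after turn [ 0.0011 -0.0012  0.0473] F [ 0.2 -0.6  0.1] w 31.4 gf 12.0
```

Call:
arm_command([
  [[0.001,-0.001,0.015,0,0,0],[0,0,0.015,0,0,0],[0,0,0.01,0,0,0],[0,0,0.005,0,0,0],[0,0,0.002,0,0,0],[0,0,0,0,0,0],[0,0,0,0,0,0]],
])

```text
clock: 18.73
position: [0.527, -0.3144, 0.1635]
ee_rot: [0.565, 3.09, -0.0]
force: [-0.1, -0.5, -0.1]
width: 0.342
gripper_force: 12.0
```

No contact; release.

Call:
arm_command([
  [[0,0,0,0,0,0],[0,0,0,0,0,0],[0,0,0,0,0,0],[0,0,0,0,0,0],[0,0,0,0,0,0],[0,0,0,0,0,0]],
], jaw=0.0918)

```text
clock: 19.48
position: [0.5268, -0.3144, 0.1631]
ee_rot: [-0.565, -3.09, 0.0]
force: [0.1, -0.2, 0.3]
width: 0.948
gripper_force: 0.0
```

Call:
arm_command([
  [[0,0,-0.01,0,0,0],[0,0,-0.03,0,0,0],[0,0,-0.05,0,0,0],[-0.025,0,-0.04,0,0,0],[-0.025,0,0,0,0,0],[0,0,0,0,0,0],[0,0,0,0,0,0]],
])

```text
clock: 20.35
position: [0.5731, -0.3317, 0.293]
ee_rot: [-0.565, -3.09, -0.0]
force: [-0.8, -0.1, 0.6]
width: 1.001
gripper_force: 0.0
```

```bash
python3 look.py w6; python3 - <<'E'
from h import *
from cell import arm
d=dict(np.load("w6.npz")); im=d["pixels"][:,:,::-1]
a=cv2.resize(im[70:200,210:350],None,fx=4,fy=4,interpolation=cv2.INTER_CUBIC)
cv2.imwrite("pics/c6.png",a)
go(arm.observe(),[.5243,.316,.27],1.21)
E
```

```text
t 20.35 pos [ 0.5731 -0.3317  0.293 ] yaw 1.209 j7 1.33 tool shift [0.2755 0.5903 0.1533] turn [ 0.    -0.001 -0.001] shift after turn [0.2753 0.5905 0.153 ] F [-0.8 -0.1  0.6] w 91.9 gf 0.0
325.19226210127806 280.0239407350026 204.03804628965756 [[-0.001 -0.969 -0.245  0.066]
 [ 1.    -0.    -0.001 -0.   ]
 [ 0.001 -0.245  0.969 -0.139]
 [ 0.     0.     0.     1.   ]]
t 20.4 pos [ 0.5729 -0.3318  0.293 ] yaw 1.209 j7 1.33 tool shift [0.2746 0.5887 0.0232] turn [-0.    -0.001 -0.001] shift after turn [0.2742 0.5889 0.023 ] F [-1.3  0.8 -0.8] w 91.9 gf 0.0
```

View pics/c6.png

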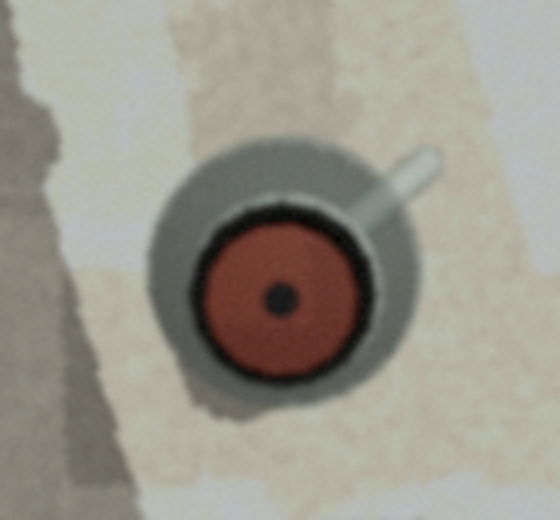

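Call:
arm_command([
  [[0.02,0.053,0,0,0,0],[0.02,0.053,0,0,0,0],[0.02,0.053,0,0,0,0],[0.02,0.053,0,0,0,0],[0.02,0.053,0,0,0,0],[0.02,0.053,0,0,0,0],[0.02,0.053,0,0,0,0],[0.02,0.053,0,0,0,0],[0.02,0.053,0,0,0,0],[0.02,0.053,0,0,0,0]],
])

```text
clock: 21.65
position: [0.5735, 0.2355, 0.2932]
ee_rot: [0.566, 3.09, -0.001]
force: [1.3, -0.2, -0.3]
width: 0.996
gripper_force: 0.0
```

Call:
arm_command([
  [[0.02,0.05,0.01,0,0,0],[0.005,0.01,0.04,0,0,0],[0,0,0.04,0,0,0],[0,0,0,0,0,0],[0,0,0,0,0,0]],
])

```text
clock: 22.28
position: [0.5724, 0.2994, 0.2048]
ee_rot: [0.566, 3.089, 0.001]
force: [-0.3, 0.3, 0.1]
width: 0.998
gripper_force: 0.0
```

```bash
python3 look.py w7; python3 - <<'E'
from h import *
from cell import arm
d=dict(np.load("w7.npz")); im=d["pixels"][:,:,::-1]
M=R.from_rotvec(d["ee_rot"]).as_matrix()
cv2.imwrite("pics/c7.png",cv2.resize(im[70:200,210:350],None,fx=4,fy=4,interpolation=cv2.INTER_CUBIC))
E
```

```text
t 22.27 pos [0.5724 0.2994 0.2048] yaw 1.208 j7 0.25 tool shift [0.0519 0.0002 0.0647] turn [ 0.001  0.001 -0.002] shift after turn [0.0519 0.0003 0.0648] F [-0.3  0.3  0.1] w 91.6 gf 0.0
325.19226210127806 280.0239407350026 204.03804628965756 [[-0.    -0.969 -0.245  0.066]
 [ 1.    -0.    -0.001 -0.   ]
 [ 0.001 -0.245  0.969 -0.139]
 [ 0.     0.     0.     1.   ]]
```

View pics/c7.png

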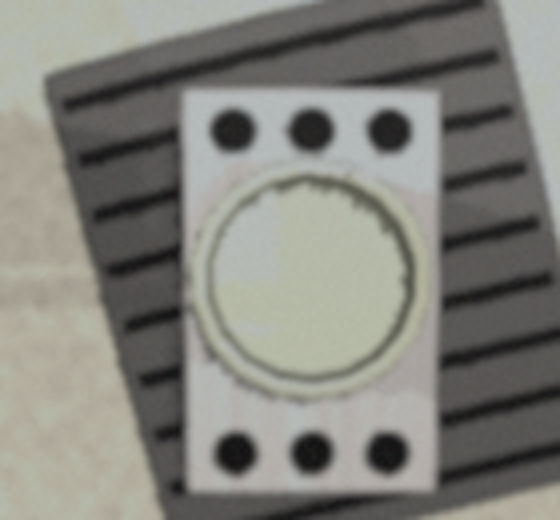

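```bash
python3 - <<'E'
from h import *
from cell import arm
d=dict(np.load("w7.npz"))
f=lambda q:np.array(q)/4+[209.6,69.6]
e=wray(d,d,f([(312,281),(194,281),(430,281)]),.056);print("dish",e.round(4),np.linalg.norm(e[1]-e[2]))
w=wray(d,d,f([(233,130),(311,130),(390,131),(236,453),(312,453),(387,453)]),.04);b=w.mean(0);x=w[3:].mean(0)-w[:3].mean(0)
print("block",b,"y-yaw",np.arctan2(x[1],x[0])+np.pi/2)
go(arm.observe(),e[0]+[0,0,.006],1.21)
E
```

```text
dish [[0.5268 0.3236 0.056 ]
 [0.5174 0.2993 0.056 ]
 [0.5358 0.3481 0.056 ]] 0.052155177758039344
block [0.53018939 0.32266178 0.04      ] y-yaw 1.2117384966941223
t 22.32 pos [0.5727 0.2996 0.2052] yaw 1.208 j7 0.25 tool shift [0.0517 0.0059 0.1432] turn [ 0.002  0.002 -0.002] shift after turn [0.0515 0.0063 0.1432] F [0.1 0.9 0.1] w 91.6 gf 0.0
```

Call:
arm_command([
  [[0.03,0.006,0,0,0,0],[0.0215,0,0.03,0,0,0],[0,0,0.045,0,0,0],[0,0,0.04,0,0,0],[0,0,0.02,0,0,0],[0,0,0.008,0,0,0],[0,0,0,0,0,0],[0,0,0,0,0,0],[0,0,0,0,0,0]],
])

```text
clock: 23.45
position: [0.5265, 0.3236, 0.0611]
ee_rot: [0.565, 3.089, 0.002]
force: [-0.5, 0.2, 0.2]
width: 0.999
gripper_force: 0.0
```

Call:
arm_command([
  [[0,0,0,0,0,0],[0,0,0,0,0,0],[0,0,0,0,0,0],[0,0,0,0,0,0],[0,0,0,0,0,0],[0,0,0,0,0,0],[0,0,0,0,0,0]],
], jaw=0.045, newtons=15)

```text
clock: 24.32
position: [0.526, 0.3232, 0.0601]
ee_rot: [-0.565, -3.09, 0.0]
force: [0.4, 1.0, -0.6]
width: 0.588
gripper_force: 15.0
```

Call:
arm_command([
  [[0,0,-0.01,0,0,0],[0,0,-0.03,0,0,0],[0,0,-0.05,0,0,0],[0,0,-0.04,0,0,0],[0,0,0,0,0,0],[0,0,0,0,0,0]],
])

```text
clock: 25.08
position: [0.5259, 0.3228, 0.19]
ee_rot: [0.565, 3.09, -0.001]
force: [0.1, 0.0, -1.7]
width: 0.59
gripper_force: 15.0
```

```bash
python3 - <<'E'
from h import *
from cell import arm
go(arm.observe(),[.5775,-.106,.18],1.21)
E
```

```text
t 25.07 pos [0.5259 0.3228 0.19  ] yaw 1.209 j7 0.16 tool shift [-0.2001 -0.3827  0.0102] turn [-0.001  0.    -0.001] shift after turn [-0.1997 -0.3829  0.01  ] F [ 0.1  0.  -1.7] w 54.1 gf 15.0
```

Call:
arm_command([
  [[-0.015,-0.03,0,0,0,0],[-0.027,-0.052,0,0,0,0],[-0.027,-0.052,0,0,0,0],[-0.027,-0.052,0,0,0,0],[-0.027,-0.052,0,0,0,0],[-0.027,-0.052,0,0,0,0],[-0.027,-0.052,0,0,0,0],[-0.023,-0.041,0,0,0,0],[0,0,0.04,0,0,0],[0,0,0,0,0,0]],
])

```text
clock: 26.32
position: [0.5746, -0.1065, 0.1466]
ee_rot: [-0.565, -3.083, 0.0]
force: [0.2, 0.4, 0.6]
width: 0.587
gripper_force: 15.0
```

```bash
python3 - <<'E'
from h import *
from cell import arm
go(arm.observe(),[.5775,-.106,.071],1.21)
E
```

```text
t 26.32 pos [ 0.5746 -0.1065  0.1466] yaw 1.208 j7 0.85 tool shift [-0.0031  0.0016  0.0756] turn [-0.002 -0.007 -0.002] shift after turn [-0.0025  0.0015  0.0756] F [0.2 0.4 0.6] w 53.9 gf 15.0
```

Call:
arm_command([
  [[-0.0025,0.0015,0.03,0,0,0],[0,0,0.025,0,0,0],[0,0,0.015,0,0,0],[0,0,0.006,0,0,0],[0,0,0,0,0,0],[0,0,0,0,0,0],[0,0,0,0,0,0]],
])

```text
clock: 27.2
position: [0.5807, -0.1053, 0.0748]
ee_rot: [0.565, 3.089, -0.0]
force: [0.2, 0.2, -1.3]
width: 0.587
gripper_force: 15.0
```

Call:
arm_command([
  [[0.003,-0.001,0.002,0,0,0],[0,0,0.002,0,0,0],[0,0,0,0,0,0],[0,0,0,0,0,0]],
])

```text
clock: 27.7
position: [0.5772, -0.1052, 0.0701]
ee_rot: [-0.565, -3.09, 0.0]
force: [0.5, 0.2, -0.5]
width: 0.588
gripper_force: 15.0
```

Call:
arm_command([
  [[0,0,0,0,0,0],[0,0,0,0,0,0],[0,0,0,0,0,0],[0,0,0,0,0,0],[0,0,0,0,0,0]],
], jaw=0.0918)

```text
clock: 28.32
position: [0.5772, -0.1052, 0.0701]
ee_rot: [-0.565, -3.09, 0.0]
force: [0.0, -0.1, 0.3]
width: 0.991
gripper_force: 0.0
```

Call:
arm_command([
  [[0,0,-0.01,0,0,0],[0,0,-0.04,0,0,0],[0,0,-0.05,0,0,0],[0,0,-0.04,0,0,0],[0,0,0,0,0,0],[0,0,0,0,0,0]],
])

```text
clock: 29.08
position: [0.5768, -0.1053, 0.21]
ee_rot: [-0.566, -3.09, 0.001]
force: [0.2, -0.7, -1.4]
width: 1.0
gripper_force: 0.0
```

```bash
python3 - <<'E'
from h import *
from cell import arm
go(arm.observe(),[.5302,.3225,.15],1.2117)
E
```

```text
t 29.07 pos [ 0.5768 -0.1053  0.21  ] yaw 1.209 j7 0.9 tool shift [0.1951 0.3836 0.0599] turn [-0.    -0.    -0.003] shift after turn [0.194  0.3842 0.06  ] F [ 0.2 -0.7 -1.4] w 91.8 gf 0.0
```

Call:
arm_command([
  [[0.026,0.05,0,0,0,0],[0.026,0.05,0,0,0,0],[0.026,0.05,0,0,0,0],[0.026,0.05,0,0,0,0],[0.026,0.05,0,0,0,0],[0.026,0.05,0,0,0,0],[0.026,0.05,0,0,0,0],[0.013,0.0335,0.03,0,0,-0.003],[0,0,0.03,0,0,0],[0,0,0,0,0,0]],
])

```text
clock: 30.32
position: [0.5288, 0.3212, 0.1467]
ee_rot: [-0.558, -3.087, 0.008]
force: [0.7, 0.0, -0.7]
width: 0.997
gripper_force: 0.0
```

Call:
arm_command([
  [[0,0,0.02,0,0,0],[0,0,0,0,0,0],[0,0,0,0,0,0]],
])

```text
clock: 30.7
position: [0.5309, 0.3223, 0.1306]
ee_rot: [0.562, 3.091, 0.001]
force: [0.5, -0.9, 0.8]
width: 1.0
gripper_force: 0.0
```

```bash
python3 - <<'E'
from h import *
from cell import arm
go(arm.observe(),[.5302,.3225,.032],1.2117)
E
```

```text
t 30.7 pos [0.5309 0.3223 0.1306] yaw 1.211 j7 0.12 tool shift [ 0.0007 -0.0001  0.0986] turn [ 0.  0. -0.] shift after turn [ 0.0007 -0.0001  0.0986] F [ 0.5 -0.9  0.8] w 91.8 gf 0.0
```

Call:
arm_command([
  [[0.0007,0,0.03,0,0,0],[0,0,0.035,0,0,0],[0,0,0.02,0,0,0],[0,0,0.01,0,0,0],[0,0,0.003,0,0,0],[0,0,0,0,0,0],[0,0,0,0,0,0]],
])

```text
clock: 31.58
position: [0.5303, 0.3232, 0.033]
ee_rot: [0.561, 3.09, 0.001]
force: [0.7, 0.7, 0.9]
width: 1.006
gripper_force: 0.0
```

Call:
arm_command([
  [[0,0,0,0,0,0],[0,0,0,0,0,0],[0,0,0,0,0,0],[0,0,0,0,0,0],[0,0,0,0,0,0],[0,0,0,0,0,0],[0,0,0,0,0,0]],
], jaw=0.05, newtons=40)

```text
clock: 32.45
position: [0.5299, 0.3228, 0.0321]
ee_rot: [0.561, 3.091, 0.0]
force: [-0.7, 0.1, 1.0]
width: 0.651
gripper_force: 40.0
```

Call:
arm_command([
  [[0,0,-0.01,0,0,0],[0,0,-0.03,0,0,0],[0,0,-0.05,0,0,0],[0,0,-0.05,0,0,0],[0,0,0,0,0,0],[0,0,0,0,0,0]],
])

```text
clock: 33.2
position: [0.5295, 0.3219, 0.1712]
ee_rot: [-0.561, -3.091, 0.003]
force: [0.2, 0.1, -4.8]
width: 0.655
gripper_force: 40.0
```

```bash
python3 - <<'E'
from h import *
from cell import arm
go(arm.observe(),[.593,.1125,.16],1.2117)
E
```

```text
t 33.2 pos [0.5295 0.3219 0.1712] yaw 1.212 j7 0.15 tool shift [-0.133  -0.1737  0.0115] turn [-0.002 -0.     0.   ] shift after turn [-0.133  -0.1737  0.0112] F [ 0.2  0.1 -4.8] w 60.2 gf 40.0
```

Call:
arm_command([
  [[-0.015,-0.02,0,0,0,0],[-0.03,-0.04,0,0,0,0],[-0.03,-0.04,0,0,0,0],[-0.03,-0.04,0,0,0,0],[-0.02,-0.024,0,0,0,0],[-0.008,-0.01,0.02,0,0,0],[0,0,0.02,0,0,0],[0,0,0,0,0,0],[0,0,0,0,0,0]],
])

```text
clock: 34.33
position: [0.5927, 0.1152, 0.132]
ee_rot: [-0.556, -3.091, -0.001]
force: [0.4, 1.1, -4.5]
width: 0.651
gripper_force: 40.0
```

```bash
python3 - <<'E'
from h import *
from cell import arm
go(arm.observe(),[.593,.1125,.087],1.2117)
E
```

```text
t 34.33 pos [0.5927 0.1152 0.132 ] yaw 1.215 j7 0.47 tool shift [-0.0013 -0.0025  0.045 ] turn [ 0.001 -0.001  0.003] shift after turn [-0.0012 -0.0024  0.045 ] F [ 0.4  1.1 -4.5] w 59.8 gf 40.0
```

Call:
arm_command([
  [[-0.001,-0.0025,0.02,0,0,0],[0,0,0.015,0,0,0],[0,0,0.008,0,0,0],[0,0,0.002,0,0,0],[0,0,0,0,0,0],[0,0,0,0,0,0],[0,0,0,0,0,0]],
])

```text
clock: 35.2
position: [0.5936, 0.1105, 0.0875]
ee_rot: [0.561, 3.09, 0.0]
force: [0.6, 0.2, -4.5]
width: 0.649
gripper_force: 40.0
```

Call:
arm_command([
  [[0,0.001,0.001,0,0,0],[0,0,0,0,0,0],[0,0,0,0,0,0]],
])

```text
clock: 35.58
position: [0.5938, 0.1114, 0.0862]
ee_rot: [0.561, 3.091, 0.0]
force: [-0.1, 0.5, -3.6]
width: 0.651
gripper_force: 40.0
```

Call:
arm_command([
  [[0,0,0,0,0,0],[0,0,0,0,0,0],[0,0,0,0,0,0],[0,0,0,0,0,0],[0,0,0,0,0,0]],
], jaw=0.0918)

```text
clock: 36.2
position: [0.5938, 0.1114, 0.0862]
ee_rot: [0.561, 3.091, -0.0]
force: [-0.4, -0.8, 1.2]
width: 0.997
gripper_force: 0.0
```

Call:
arm_command([
  [[0,0,-0.01,0,0,0],[0,0,-0.04,0,0,0],[0,0,-0.05,0,0,0],[0,0,-0.05,0,0,0],[0.06,0,0,0,0,0],[0.06,0,0,0,0,0],[0.06,0,0,0,0,0],[0,0,0,0,0,0],[0,0,0,0,0,0]],
])

```text
clock: 37.33
position: [0.4259, 0.1745, 0.2368]
ee_rot: [0.56, 3.089, -0.0]
force: [0.0, -0.5, 0.5]
width: 1.002
gripper_force: 0.0
```

```bash
python3 - <<'E'
from h import *
from cell import arm
a=arm.get_image("top");b=arm.get_image("side"); np.savez("top1.npz",**a)
cv2.imwrite("pics/top1.png",a["pixels"][:,:,::-1]);cv2.imwrite("pics/side1.png",b["pixels"][:,:,::-1])
E
```

```text
(no output)
```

View pics/top1.png

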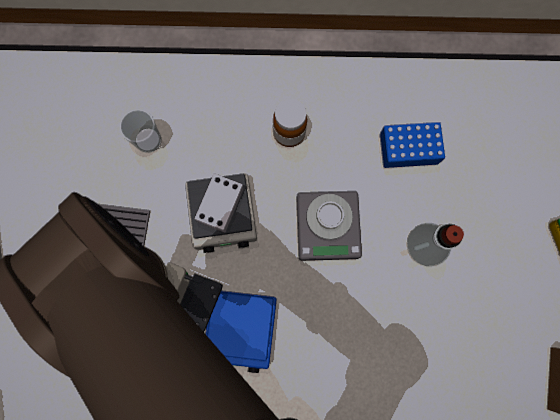

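View pics/side1.png

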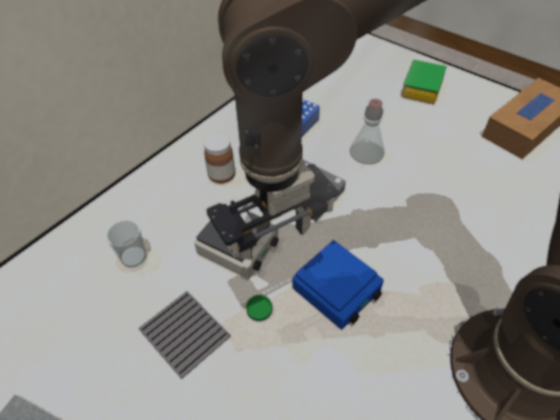

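The top view shows the block centred on the hotplate (219,202), the dish centred on the pan (329,215), and the stopper in the sleeve on the flask (450,236). The bystanders haven't moved, and the gripper is clear at z = 0.24. Handing in.

```bash
python3 -c "
from cell import arm
print(arm.sign_off())"
```

```text
the job is handed in; nothing more can be done
None
```

The job is done and handed in after about 37 s of robot time, though `sign_off()` gave no verdict: the sleeve is in the flask with the stopper standing in it, the dish is on the balance pan, the block is flat on the hotplate, and the beaker, jar and tip box have not visibly moved.

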